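# Fit the type holder in the insole stamping press

## Task

Fit the stamping press with the type holder that is kept in the steel case: lift the case lid right back until it rests on its stop, take the holder out by its metal plate and lay it flat on the bench to change your grip. Then take it by its wooden handle, slide it plate first into the press head until it is fully home, let go, and lock it: pull the sprung T knob on the head up, turn it and let it drop so that its pin falls fully into the holder's groove. Leave the lid open, and do not push the other things on the bench about.

Things in the scene. Friction and masses are not known exactly. Their poses are not given: they have to be found in the camera images.
- lid (a joint): angle of the case lid: 0 shut, 1.9 rad lying back on its stop (just past upright). No catch; lid 0.35 kg; past upright it leans back by itself, before that it falls shut.
- lid_hinge (a point): middle of the lid's hinge axis, on the top back edge of the steel case (136 deep, 206 wide, 50 high, 70 with its lid, fixed to the bench). The case lies from here 136 mm towards its front and 103 mm to either side. The frame turns with the lid: when shut z is up, x points level from the case's front to its back, y runs along the hinge; the lid opens by turning about +y.
- lid_bar (a point): middle of the lid's bow handle: a level round steel bar 10 thick, 100 long along y, 36 mm in front of the lid's front edge (172 mm from the hinge axis, 10 mm above it when shut). It can be pinched from above and turns between the fingers as the lid swings. Same axes as the hinge.
- holder_plate (a point): centre of the aluminium plate of the type holder in the case, half-way up. Plate 80 long (x), 50 wide, 14 thick, its last 8 mm a nose 44 wide, 10 thick; groove across its top. x points from handle to nose, z up. It lies flat across the case, 20 mm above the bench, with a finger pocket 39 mm wide, 50 long, down to 4 mm above the bench on either side of the plate's middle.
- holder_handle (a point): same holder (170 long in all, 0.25 kg, balanced 15 mm behind the plate's centre), same axes: grip point of its wooden handle, a flat-sided bar 22 wide, 20 high, 90 long in line with the plate; 90 mm behind the plate's centre, 10 mm above the underside. In the case the handle lies in a close wooden slot deeper than itself and cannot be gripped.
- press_mouth (a point): mouth of the slide in the head of the green stamping press (fixed): middle of the head's front face at the level of the ledges that carry the plate, 115 mm above the bench. x points in, z up. Slide 53 wide, 17.5 high; flared guides stand out 21 mm. Stop 76 mm inside: home is plate centre 36 mm inside. Head top 150 above the bench; column 105 mm behind the mouth, 213 high.
- knob_grip (a point): grip point of the black T knob on top of the press head, 40 mm inside the mouth and on the slide's middle line. Its bar is 46 long (x of this frame), 14 thick (y), 26 high; this point is 11 mm below its top. Pinch it from above across its thickness. The press lever rises behind, on the column's +y side (y of the mouth frame), to 330 mm.
- plunger (a joint): height of the sprung T knob and its lock pin: 0 fully down in the holder's groove (locked), about 0.010 m parked in the shallow notch, as it starts; it comes up to 0.024 m. It must be pulled up above 0.016 m to leave the notch; the spring pulls down with 3 N at the bottom, 8 N at the top. If the holder is not home the pin stops on its plate, 5 mm up.
- knob (a joint): turn of the T knob, anticlockwise seen from above: about 1.05 rad parked as it starts, 0 over the deep slot, its bar then in line with the slide; play 0.1 rad. So lift it, turn it 1.05 rad clockwise, let it drop.
- narrow_holder_plate (a point): bystander: a narrower type holder lying on the bench between case and press (plate 80 x 34 x 14, handle 80 long): centre of its plate. Same axes as the other holder.
- last_mid (a point): bystander: child's shoe last of beige plastic, 153 long (x), 56 wide, 78 high, standing on its sole: its middle.
- soles_mid (a point): bystander: stack of three dark rubber soles, 165 long (x), 65 wide, 42 high: its middle.
- spool_mid (a point): bystander: spool of foil standing on end, 60 across, 50 high: its middle.
- driver_grip (a point): bystander: a screwdriver lying flat across the near side of the bench, about 200 long, handle 26 thick: middle of its handle.

How it is judged:
On the way, in this order (a step that is already met when the one before it is completed fails the run):
1. the case lid lies back on its stop (value of joint lid above 1.84 rad and velocity of joint lid below 0.1 rad/s), for 0.2 s.
2. the holder lies flat on the bench, let go (height (world z) of holder_plate below 0.012 m and angle between holder_plate's own z axis and vertical below 0.1 rad and contact force between the fingers and holder below 0.1 N), for 0.2 s.
3. the holder is fully home in the press head (x of holder_plate in the frame of press_mouth above 0.031 m and z of holder_plate in the frame of press_mouth between 0.002 and 0.014 m and angle between the x axis of holder_plate and the x axis of press_mouth, either way round below 0.12 rad and horizontal distance between holder_plate and press_mouth below 0.042 m), for 0.2 s.
4. the knob is pulled up clear of its notch (value of joint plunger above 0.015 m), for 0.05 s.
5. the knob has dropped over the deep slot with its pin in the holder's groove (value of joint plunger below 0.0025 m and value of joint knob below 0.15 rad), for 0.2 s.
At the end, for the whole second after the job is handed in: Lid back on its stop (over 1.84 of 1.9 rad). Holder at rest in the press head, plate centre at least 31 mm inside the mouth (36 is home), in line within 0.12 rad. Knob over the deep slot (0.15 rad), pin down within 2.5 mm. Other things within 40 mm of their start (all of step 3 and all of step 5 and value of joint lid above 1.84 rad and linear speed of holder below 0.02 m/s); the robot touches nothing.
It fails at once if another thing on the bench was pushed more than 40 mm (distance of any of narrow_holder_plate, last_mid, soles_mid, spool_mid, driver_grip from where it was at the start of the episode above 0.04 m).
It also fails if it takes over 72 s, if anything falls off the work surface, if the arm or the gripper's body presses on something with over 40 N, if the wrist force passes 120 N, or if a joint passes its speed limit or range.

## Robot

A 6-joint arm with a two-finger parallel gripper is mounted at the origin on the work surface. World frame = base frame: x ahead of the robot, y to its left, z up, the work surface at z = 0. Lengths are in m, angles in rad, forces in N, time in s.
With the tool pointing down it reaches from about 0.325 to 0.9 m from the base axis. Payload 6.1 kg.
Tool frame: the origin (TCP) lies midway between the tips of the shut fingers; the grasp point (between the pads) lies 19 mm behind it; x points along the fingers, y is the direction in which the jaws open and shut, and the axes are right-handed (so a half turn about x gives the same grasp; the last joint's range is limited). The gripper opens to 85 mm and grips with 20 to 120 N. Pads are 22 mm wide; open, the fingers measure 114 mm over their backs; the gripper's body (76 mm by 85 mm) begins 54 mm behind the grasp point. The pads swing forward as they close: fully open they stand 13 mm farther back than shut.
Start: joints at [1.085, 0.22, 1.526, -0, 1.395, -0.126], TCP at [0.22, 0.585, 0.231] pointing down, gripper open.
Joint ranges: [-2.98, 2.98], [-0.91, 2.08], [0.09, 2.57], [-1.24, 4.39], [0.2, 2.65], [-2.68, 2.68]. Speed limits (rad/s): [2.57, 2.57, 3.01, 3.14, 3.14, 3.14].

## Interface

Orientations are given as [roll, pitch, yaw] about the fixed x, y, z axes, in that order (R = Rz(yaw) Ry(pitch) Rx(roll)).
In Python, from plant import movep, move_l, set_joints, gripper_to, hold, inverse_kinematics, observe, get_image, get_calibration, Unreachable, job_done gives the robot as it stands. Calls block until the motion is done:
- movep(position, orientation): joint-space move of the TCP to a pose.
- move_l(position, feed=0.15, rotation=None, max_force=None): straight line of the TCP; rotation=None keeps the orientation; feed is the mean speed in m/s. With max_force (N) it stops when the force on the tool has changed by that much, and returns True; else False.
- set_joints(angles): joint-space move.
- gripper_to(opening, f_grip=None): finger opening in m; f_grip is the grip in N (None keeps the last); returns when the fingers have stopped.
- hold(seconds).
- inverse_kinematics(position, orientation): joint angles nearest the present ones, or None.
- observe(): the state.
- get_image(name): name is "scene" or "top" or "wrist"; returns (picture, depth): 420x560x3 uint8, red, green, blue; 420x560 float32, m along the optical axis (not along the pixel's ray), 0 where there is no reading.
- get_calibration(name): a dict with "intrinsics" (3x3 intrinsics, pixels), "world_from_camera" (4x4, takes a point from camera to world coordinates). Camera axes: x right, y down, z forward; pixel columns grow to the right and rows downward; lengths in m; the calibration is good to about 2 mm. The wrist camera is an equidistant fisheye: a pixel r from the principal point sees the ray r / f radians off the axis. A picture is of the moment at which its call begins: read the wrist's pose just before it. get_calibration takes no time and is no camera call; for the wrist camera it gives the pose at the moment of the call.
A pose or a line that the arm cannot do raises Unreachable and nothing moves.
- job_done(): hands the job in, once; it reports no verdict.
The state is a dict: "time_s": time; "q": joint angles; "joint_velocities": joint speeds; "joint_torque": joint torques, N m; "eef_pos": TCP position; "tcp_rot": TCP orientation; "ft_force": force on the tool from outside, world axes, zero at the start; "torque": the same for the moment, N m; "opening": finger opening in m.
Only numpy, scipy, OpenCV 4.12 (cv2) and the standard library are available. Lean on these libraries where they do the work, as an engineer would, in place of code of your own. Each camera call takes 0.05 s, during which the arm holds its last target.

## Working session

There is one attempt and no reset: what is moved stays moved. The work goes in short steps, each a Python script; the robot and the scene stay as the last script left them, time stands still between calls to the robot, and variables do not carry over. Pictures are saved under pics/ and viewed, and the job is handed in when it is done.

```bash
ls; mkdir -p pics
python3 - <<'E'
from plant import *
import cv2,numpy as np
s=observe();print(s)
for n in("scene","top","wrist"):
    c=get_calibration(n);print(n,c)
    im,d=get_image(n);cv2.imwrite(f"pics/{n}0.png",im[:,:,::-1]);np.savez(f"pics/{n}0.npz",im=im,d=d,K=c["intrinsics"],T=c["world_from_camera"])
E
```

```text
pics
{'time_s': 0.0, 'q': array([ 1.08492300e+00,  2.21226377e-01,  1.52763768e+00,  5.12105767e-05,
        1.39467696e+00, -1.26072296e-01]), 'joint_velocities': array([-2.15428597e-03, -3.64062515e-04,  1.17638916e-05, -1.60933061e-04,
       -7.84832749e-04,  5.05673288e-04]), 'joint_torque': array([ 1.49942818e-03, -4.96898353e+01, -3.89399707e+01, -1.50857231e-04,
        1.10418006e-02,  5.73512420e-05]), 'eef_pos': array([0.21974054, 0.58444854, 0.23018502]), 'tcp_rot': array([-1.72273122,  1.56884732, -2.08254127]), 'ft_force': array([ 0.65762796, -0.5912381 , -0.74847155]), 'torque': array([-0.04735226, -0.00140264, -0.00070253]), 'opening': 0.08532461570035625}
scene {'intrinsics': array([[450.12028268,   0.        , 270.38761959],
       [  0.        , 450.12028268, 211.87143524],
       [  0.        ,   0.        ,   1.        ]]), 'world_from_camera': array([[-0.49698551,  0.67369571, -0.54693646,  1.26739964],
       [ 0.86775159,  0.3832618 , -0.31641361,  0.40037684],
       [-0.00354663, -0.63185796, -0.77507608,  1.12538262],
       [ 0.        ,  0.        ,  0.  
[... 303 characters left out ...]
.00439069, -0.01195174,  0.01775499],
       [ 0.01140621, -0.10827553, -0.99405549,  1.61276649],
       [ 0.        ,  0.        ,  0.        ,  1.        ]])}
wrist {'intrinsics': array([[325.1922621 ,   0.        , 279.08404569],
       [  0.        , 325.1922621 , 205.5443    ],
       [  0.        ,   0.        ,   1.        ]]), 'world_from_camera': array([[ 3.52662662e-01,  8.88564896e-01,  2.93396444e-01,
         1.44789248e-01],
       [ 9.35750054e-01, -3.34564367e-01, -1.11528117e-01,
         6.14597192e-01],
       [-9.39973694e-04,  3.13877541e-01, -9.49463009e-01,
         3.72490460e-01],
       [ 0.00000000e+00,  0.00000000e+00,  0.00000000e+00,
         1.00000000e+00]])}
```

View pics/scene0.png

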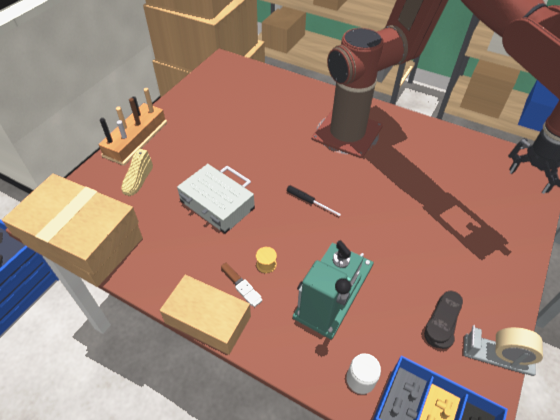

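View pics/top0.png

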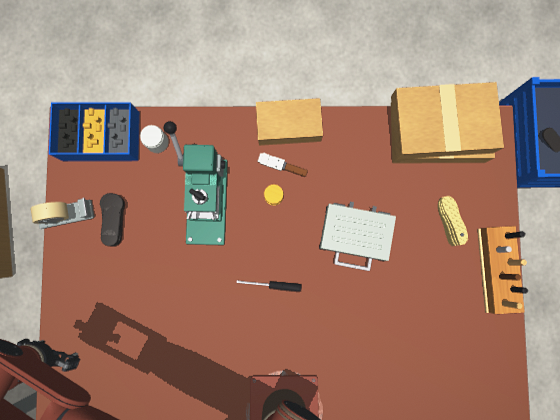

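View pics/wrist0.png

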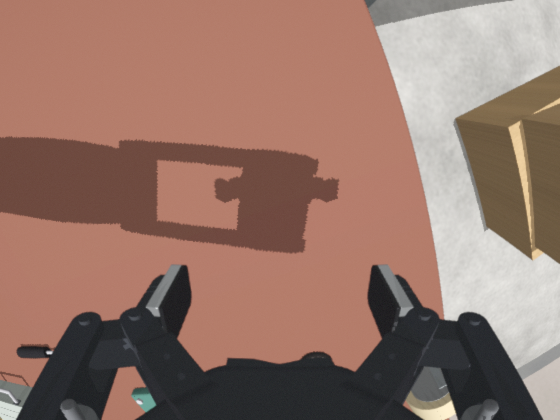

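The case is at around (358,232) in the top view, with its handle towards the robot. The press is at (205,195) with its front also towards the robot, and the narrow holder, spool and driver lie between them. Next I'll enlarge these areas and measure.

```bash
cat > h.py <<'E'
from plant import *
import cv2,numpy as np
from scipy.spatial.transform import Rotation as R
def load(n):
    z=np.load(f"pics/{n}.npz");return z["im"],z["d"],z["K"],z["T"]
def cloud(d,K,T):
    v,u=np.mgrid[:d.shape[0],:d.shape[1]]
    P=np.stack([(u-K[0,2])/K[0,0]*d,(v-K[1,2])/K[1,1]*d,d],-1)
    return P@T[:3,:3].T+T[:3,3]
def atz(u,v,z,K,T):
    r=T[:3,:3]@np.array([(u-K[0,2])/K[0,0],(v-K[1,2])/K[1,1],1]);return T[:3,3]+r*(z-T[2,3])/r[2]
def crop(n,u0,v0,u1,v1,s,out):
    im=cv2.imread(f"pics/{n}.png")[v0:v1,u0:u1]
    cv2.imwrite(f"pics/{out}.png",cv2.resize(im,None,fx=s,fy=s,interpolation=cv2.INTER_CUBIC))
def snap(n,out):
    c=get_calibration(n);im,d=get_image(n);cv2.imwrite(f"pics/{out}.png",im[:,:,::-1]);np.savez(f"pics/{out}.npz",im=im,d=d,K=c["intrinsics"],T=c["world_from_camera"])
def down(yaw):
    # tool x down, tool y = (cos yaw, sin yaw,0)
    x=np.array([0,0,-1.]);y=np.array([np.cos(yaw),np.sin(yaw),0]);M=np.stack([x,y,np.cross(x,y)],1)
    return M
def rpy(M): return R.from_matrix(M).as_euler('xyz')
E
python3 - <<'E'
from h import *
crop("top0",310,190,410,280,8,"c1");crop("top0",165,110,245,250,5,"c2")
im,d,K,T=load("top0");P=cloud(d,K,T)
for (u,v) in [(330,330),(358,232),(200,195),(199,196),(152,135),(273,194),(112,220),(453,220),(289,286),(199,158),(205,235)]:print(u,v,P[v,u].round(4))
E
```

```text
330 330 [ 0.2365 -0.1439 -0.0032]
358 232 [ 0.5348 -0.2261  0.0674]
200 195 [0.628  0.2291 0.2178]
199 196 [0.626  0.2325 0.2129]
152 135 [0.83   0.3953 0.0912]
273 194 [0.6537 0.0305 0.0544]
112 220 [0.5774 0.5251 0.0381]
453 220 [ 0.5706 -0.5182  0.0605]
289 286 [ 0.3732 -0.0172  0.03  ]
199 158 [0.7319 0.2336 0.2145]
205 235 [0.5305 0.2408 0.0292]
```

View pics/c1.png

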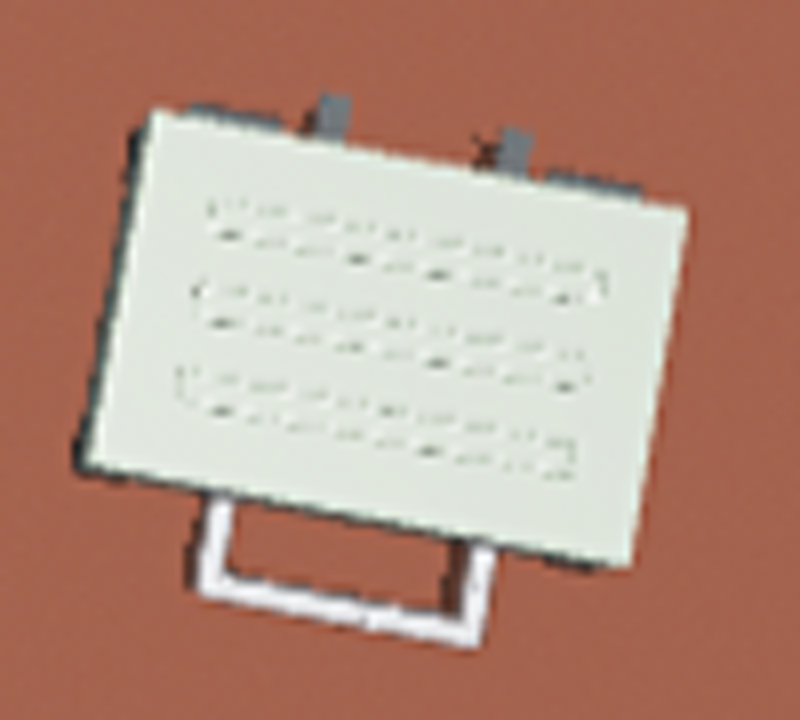

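View pics/c2.png

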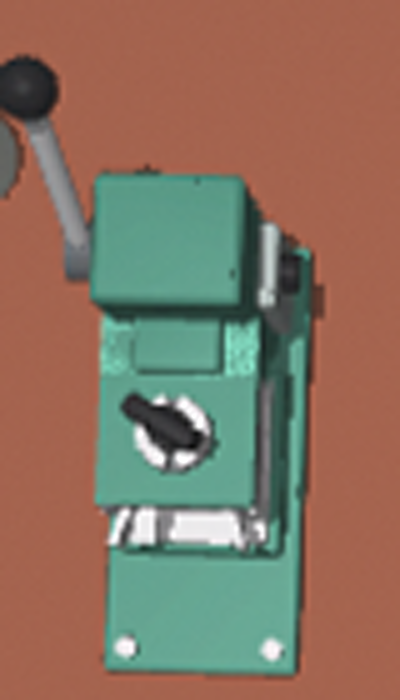

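Run:
```python
from h import *
im,d,K,T=load("top0");P=cloud(d,K,T)
def px(X,Y,s,u0,v0):return (X+.5)/s-.5+u0,(Y+.5)/s-.5+v0
C=np.array([atz(*px(x,y,8,310,190),.070,K,T) for x,y in[(152,110),(688,208),(632,566),(85,467)]]);print(C.round(4),C.mean(0))
for a,b in[(0,1),(1,2),(2,3),(3,0)]:
    e=C[b]-C[a];print(np.linalg.norm(e).round(4),np.degrees(np.arctan2(e[1],e[0])))
B=np.array([atz(*px(x,y,8,310,190),.065,K,T) for x,y in[(208,588),(475,635)]]);print('bar',B.round(4),B.mean(0))
def rect(m,name):
    pts=P[m][:,:2].astype(np.float32);r=cv2.minAreaRect(pts);print(name,len(pts),r,np.median(P[m][:,2]));print(np.round(cv2.boxPoints(r),4))
v,u=np.mgrid[:420,:560]
box=lambda a,b,c,e:(u>=a)&(u<c)&(v>=b)&(v<e)
z=P[...,2]
rect(box(315,195,405,270)&(abs(z-.068)<.006),'lid')
rect(box(165,110,245,250)&(abs(z-.148)<.006),'headtop')
rect(box(165,110,245,250)&(abs(z-.213)<.006)&(v>180),'knob')
rect(box(165,110,245,250)&(abs(z-.213)<.006)&(v<180),'col')
rect(box(165,210,245,250)&(z>.012)&(z<.045),'base')
print(np.histogram(z[box(180,180,225,216)],bins=30))
for n,b in [('narrow',(250,145,315,180)),('spool',(260,180,290,210)),('driver',(230,275,305,295)),('last',(435,190,470,250)),('soles',(95,185,130,250))]:
    m=box(*b)&(z>.006);rect(m,n)
```

```text
[[ 0.6223 -0.1381  0.07  ]
 [ 0.584  -0.3407  0.07  ]
 [ 0.4491 -0.3157  0.07  ]
 [ 0.4873 -0.1108  0.07  ]] [ 0.53565273 -0.2263303   0.07      ]
0.2062 -100.69174423658883
0.1372 169.48752780465924
0.2084 79.45307127959298
0.1377 -11.408846628460001
bar [[ 0.4418 -0.1569  0.065 ]
 [ 0.4237 -0.257   0.065 ]] [ 0.4327723  -0.20692494  0.065     ]
lid 2643 ((0.5243141651153564, -0.22451025247573853), (0.2073814570903778, 0.1952941119670868), 78.62451171875) 0.06998686527446552
[[ 0.4081 -0.3069]
 [ 0.5996 -0.3454]
 [ 0.6405 -0.1421]
 [ 0.449  -0.1036]]
headtop 745 ((0.6756943464279175, 0.23443639278411865), (0.10029563307762146, 0.17111465334892273), 87.75646209716797) 0.15014243737664446
[[0.5882 0.1877]
 [0.7592 0.181 ]
 [0.7631 0.2812]
 [0.5922 0.2879]]
knob 77 ((0.631882905960083, 0.23925238847732544), (0.045337360352277756, 0.013396166265010834), 60.49507522583008) 0.21290266125513835
[[0.6149 0.2228]
 [0.6265 0.2162]
 [0.6489 0.2557]
 [0.6372 0.2623]]
col 784 ((0.7332531213760376, 0.24534672498703003), (0.1041397973895073, 0.07397108525037766), 89.60860443115234) 0.2135437961493
[... 1283 characters left out ...]
 [ 0.7036 -0.0201]
 [ 0.7111  0.0675]
 [ 0.434   0.0913]]
driver 434 ((0.38810649514198303, 0.05024195462465286), (0.22928807139396667, 0.0796256959438324), 89.62122344970703) 0.02033464543087027
[[ 0.3475 -0.0641]
 [ 0.4272 -0.0647]
 [ 0.4287  0.1646]
 [ 0.3491  0.1651]]
last 1038 ((0.5541582107543945, -0.28496280312538147), (0.19541127979755402, 0.6263608336448669), 5.344705104827881) 0.041600602905098705
[[ 0.4277  0.0178]
 [ 0.486  -0.6059]
 [ 0.6806 -0.5877]
 [ 0.6223  0.036 ]]
soles 1204 ((0.5653054118156433, 0.303527295589447), (0.6000754833221436, 0.20568853616714478), 83.20931243896484) 0.041472523382714566
[[ 0.4277  0.0178]
 [ 0.632  -0.0066]
 [ 0.7029  0.5893]
 [ 0.4987  0.6136]]
```

Run:
```python
from h import *
psi=np.radians(-10.75)
print(R.from_euler('xyz',observe()['tcp_rot']).as_matrix().round(3))
for k in(0,np.pi):
    M=down(psi+k)
    for p in[(.3,.3,.32),(.434,-.207,.15),(.434,-.207,.041),(.668,-.25,.2)]:
        print(k,p,np.round(inverse_kinematics(p,rpy(M)),2))
```

```text
[[-0.001  0.352  0.936]
 [-0.001  0.936 -0.352]
 [-1.    -0.002 -0.   ]]
0 (0.3, 0.3, 0.32) [ 0.6  -0.32  1.89 -0.    1.58  0.79]
0 (0.434, -0.207, 0.15) [-0.61 -0.05  1.98  0.    1.22 -0.42]
0 (0.434, -0.207, 0.041) [-0.61  0.11  2.04  0.    0.99 -0.42]
0 (0.668, -0.25, 0.2) [-0.47  0.45  1.3   0.    1.39 -0.28]
3.141592653589793 (0.3, 0.3, 0.32) [ 0.6  -0.32  1.89 -0.    1.58 -2.35]<sys>:0: UserWarning: Gimbal lock detected. Setting third angle to zero since it is not possible to uniquely determine all angles.
Traceback (most recent call last):
TypeError: unsupported operand type(s) for *: 'NoneType' and 'float'
```

```bash
python3 -W ignore - <<'E'
from h import *
psi=np.radians(-10.75);o=rpy(down(psi))
movep((.3,.3,.32),o)
gripper_to(.036,30)
movep((.434,-.207,.13),o)
snap("wrist","w1");print(observe()['time_s'],observe()['eef_pos'])
E
```

```text
3.925 [ 0.43456159 -0.20635105  0.13041049]
```

View pics/w1.png

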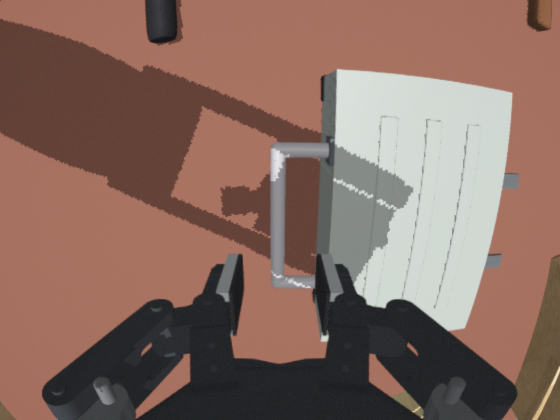

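The bar sits at column ~278, midway between the fingertips (235 and 325). I'll descend, pinch and swing.

```bash
cat > lid.py <<'E'
from h import *
psi=np.radians(-10.75);o=rpy(down(psi))
H=np.array([.6031,-.2394,.05]);ex=np.array([np.cos(psi),np.sin(psi),0]);
def bar(t):
    x,z=-.172,.010
    return H+ex*(x*np.cos(t)+z*np.sin(t))+np.array([0,0,-x*np.sin(t)+z*np.cos(t)])
off=np.array([0,0,-.019])
E
python3 -W ignore - <<'E'
from lid import *
print(move_l(bar(0)+off,.12,max_force=15))
gripper_to(0.0,25);s=observe();print(s['opening'],s['ft_force'],s['eef_pos'],s['time_s'])
for t in np.linspace(.15,.75,5):
    move_l(bar(t)+off,.12);s=observe();print(round(t,2),s['ft_force'].round(1),s['opening'].round(4),s['time_s'])
E
```

```text
False
0.009088677814183321 [-7.19142611 -0.93670577  8.97405749] [ 0.43313497 -0.20744169  0.04186869] 5.1667Traceback (most recent call last):
  File "<stdin>", line 5, in <module>
AttributeError: 'float' object has no attribute 'round'
```

```bash
python3 -W ignore - <<'E'
from lid import *
for t in np.linspace(.3,1.87,9):
    b=move_l(bar(t)+off,.12,max_force=40);s=observe();print(round(t,2),b,s['ft_force'].round(1),round(s['opening'],4),s['time_s'])
    if b: break
snap("scene","s2")
E
```

```text
0.3 False [-7.6 -2.   0.2] 0.009 5.9
0.5 False [-12.8  -0.9   5.7] 0.0088 6.3333
0.69 False [-19.3   2.3  14.8] 0.0092 6.7667
0.89 False [-13.8   2.   16.8] 0.0088 7.2
1.08 False [-6.5  0.1 12.5] 0.0087 7.6333
1.28 False [-2.5 -1.4 11.6] 0.0092 8.0667
1.48 False [-1.1 -4.3  8.2] 0.009 8.5
1.67 False [-0.3 -5.   5.2] 0.0089 8.9333
1.87 False [-1.6 -5.   3. ] 0.009 9.3667
```

View pics/s2.png

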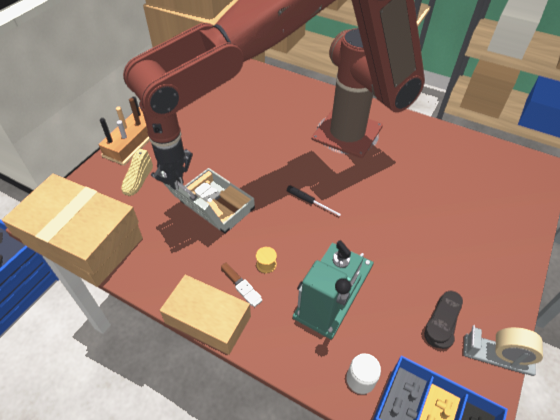

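The lid is back and still held. I'll release it, retreat and look into the case.

```bash
python3 -W ignore - <<'E'
from lid import *
gripper_to(.036,25);hold(.2)
p=bar(1.87)+off
move_l(p+np.array([0,0,.09]),.2)
movep((.45,-.2,.33),o);gripper_to(.085)
snap("top","t3");snap("wrist","w3");snap("scene","s3");crop("t3",310,170,410,280,7,"c3");print(observe()['time_s'])
E
```

```text
12.175
```

View pics/c3.png

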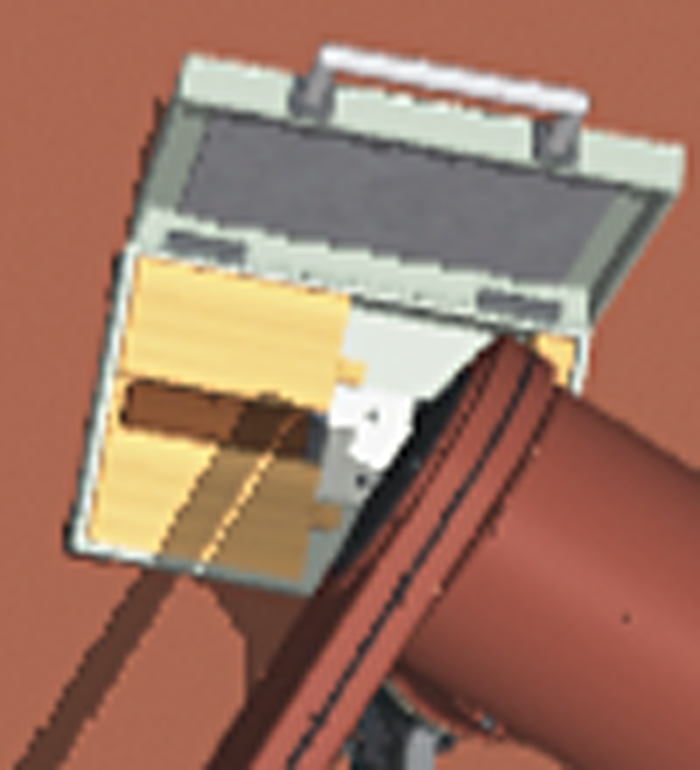

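View pics/w3.png

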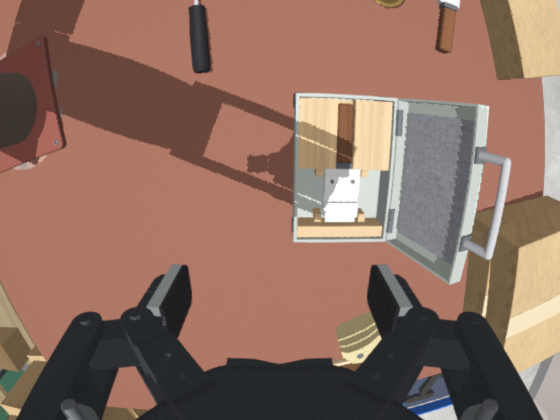

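View pics/s3.png

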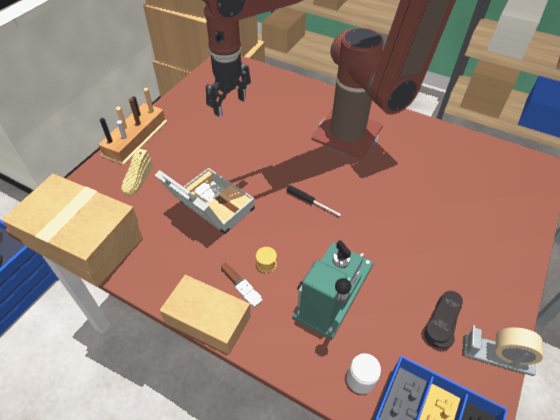

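```bash
cat >> h.py <<'E'
def fray(u,v,K):
    dx,dy=u-K[0,2],v-K[1,2];r=np.hypot(dx,dy);th=r/K[0,0]
    return np.array([dx/r*np.sin(th),dy/r*np.sin(th),np.cos(th)])
def fatz(u,v,z,K,T):
    r=T[:3,:3]@fray(u,v,K);return T[:3,3]+r*(z-T[2,3])/r[2]
E
python3 - <<'E'
from h import *
crop("w3",285,80,405,260,4,"c4")
E
```

```text
(no output)
```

View pics/c4.png

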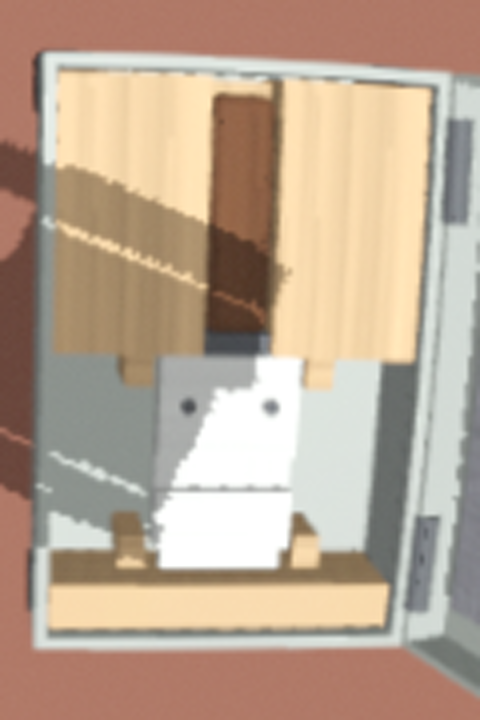

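Run:
```python
from h import *
im,d,K,T=load("w3")
p=lambda X,Y:((X+.5)/4-.5+285,(Y+.5)/4-.5+80)
psi=np.radians(-10.75);H=np.array([.6031,-.2394]);ex=np.array([np.cos(psi),np.sin(psi)]);ey=np.array([-ex[1],ex[0]])
for n,X,Y,z in[('pl hl',160,357,.034),('pl hr',303,357,.034),('gl',153,489,.034),('gr',292,489,.034),('nl',160,568,.032),('nr',282,568,.032),('h1',212,95,.04),('h1r',272,95,.04),('h2l',205,330,.04),('h2r',266,330,.04),('case fl',40,55,.05),('case br',450,75,.05),('case fr',35,645,.05),('case bl',403,645,.05)]:
    w=fatz(*p(X,Y),z,K,T)[:2];print(n,w.round(4),'case frame',((w-H)@ex).round(4),((w-H)@ey).round(4))
```

```text
pl hl [ 0.5105 -0.2205] case frame -0.0945 0.0013
pl hr [ 0.5608 -0.2293] case frame -0.0434 0.002
gl [ 0.5009 -0.2674] case frame -0.0952 -0.0466
gr [ 0.551  -0.2769] case frame -0.0442 -0.0465
nl [ 0.4993 -0.2985] case frame -0.091 -0.0774
nr [ 0.5443 -0.3074] case frame -0.0451 -0.0778
h1 [ 0.5416 -0.1341] case frame -0.08 0.092
h1r [ 0.5618 -0.1371] case frame -0.0596 0.0928
h2l [ 0.5267 -0.2125] case frame -0.0801 0.0121
h2r [ 0.5477 -0.2162] case frame -0.0587 0.0125
case fl [ 0.4873 -0.1119] case frame -0.1376 0.1037
case br [ 0.6221 -0.1379] case frame -0.0002 0.1033
case fr [ 0.4498 -0.3118] case frame -0.1371 -0.0997
case bl [ 0.5838 -0.3394] case frame -0.0003 -0.1019
```

The lid is back on its stop in s3. The plate is measured at (0.528,-0.264), with its nose along the case's -y. Next I'll measure the fingertip level at a 50 mm opening by touching the bench, so the grip can be set shallow enough to lay the holder flat. Then I'll grasp it.

```bash
python3 -W ignore - <<'E'
from lid import *
gripper_to(.050,60)
movep((.37,-.17,.05),o)
b=move_l((.37,-.17,-.012),.03,max_force=6);s=observe();print(b,s['eef_pos'],s['ft_force'],s['opening'],s['time_s'])
move_l((.37,-.17,.08),.25)
gripper_to(.075)
print(observe()['time_s'])
E
```

```text
True [ 0.36997566 -0.16996727 -0.00301159] [-1.58833094  1.19092739  6.92606262] 0.04992498981452876 15.3083
16.1583
```

```bash
python3 -W ignore - <<'E'
from lid import *
ey=np.array([-ex[1],ex[0],0])
pc=H+ex*-.0695+ey*(-.0378+.008); pc[2]=0
print(pc)
movep(pc+[0,0,.12],o)
print(move_l(pc+[0,0,.0192],.12,max_force=12))
gripper_to(0.03,60);s=observe();print(s['opening'],s['eef_pos'],s['ft_force'],s['time_s'])
snap("wrist","w5")
b=move_l(pc+[0,0,.16],.12);s=observe();print(b,s['opening'],s['ft_force'],s['time_s'])
snap("wrist","w6");snap("scene","s6")
E
```

```text
[ 0.52926128 -0.2557136   0.        ]
False
0.048476580462650756 [ 0.52999326 -0.25623374  0.02064501] [-1.83651586  0.84313356  5.45162813] 18.2667
False 0.047910529398745155 [ 0.96044484  0.68642496 -2.51884264] 19.6417
```

View pics/w6.png

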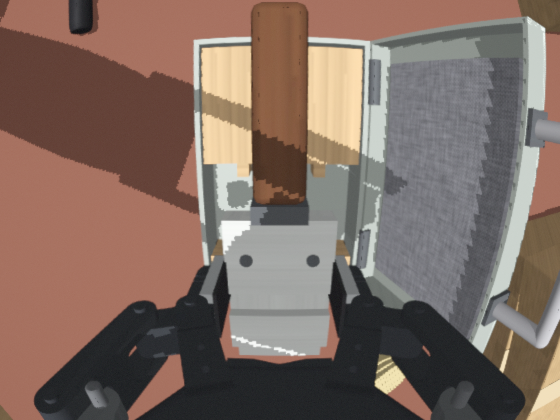

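View pics/s6.png

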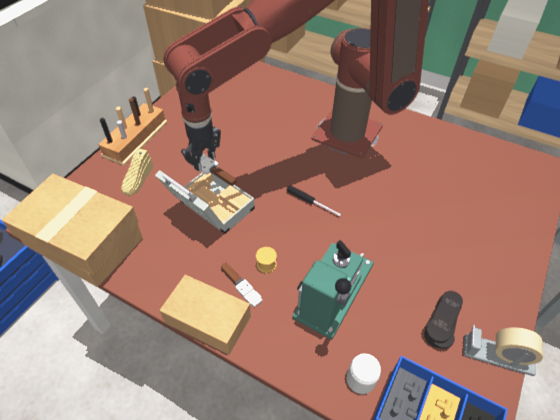

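The holder is lifted out level, with its handle straight up-image. I'll swing it round so the nose points along +x, and lay it at (0.55,0.08).

```bash
python3 -W ignore - <<'E'
from lid import *
o2=rpy(down(np.pi/2))
movep((.542,.08,.13),o2)
move_l((.542,.08,.02),.12)
b=move_l((.542,.08,-.004),.03,max_force=4);s=observe();print(b,s['eef_pos'],s['ft_force'],s['time_s'])
gripper_to(.075,60)
hold(.25);s=observe();print(s['eef_pos'],s['ft_force'],s['time_s'])
move_l((.542,.08,.12),.25)
movep((.40,.08,.20),o2)
snap("wrist","w7");snap("top","t7");snap("scene","s7");print(observe()['time_s'])
E
```

```text
True [0.54173427 0.0800184  0.00064317] [-1.05130916  0.19621889  5.82326347] 22.7167
[ 5.40614341e-01  8.00230342e-02 -2.93123632e-04] [-0.04568912 -0.17853371 -0.67337773] 23.35
24.825
```

View pics/w7.png

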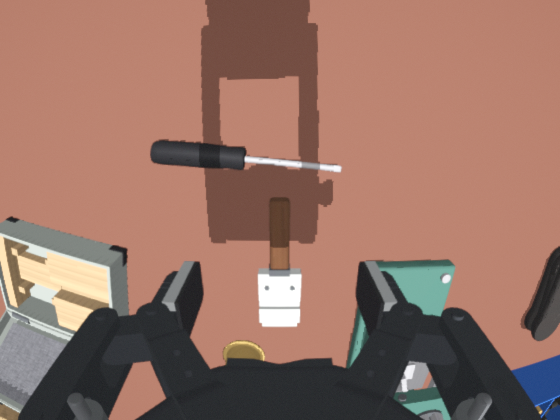

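View pics/s7.png

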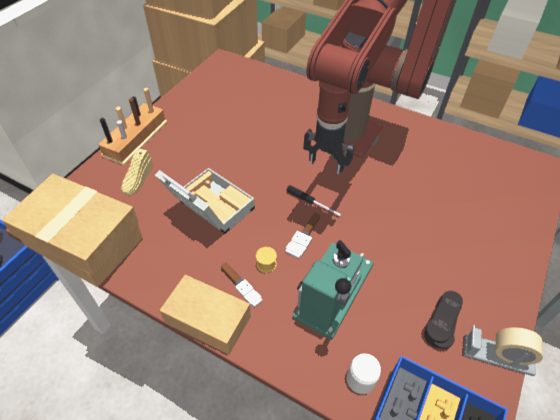

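The holder lies straight in front of the gripper, with its handle at columns 270-290, rows 198-270, and its plate at rows 270-327. Next I'll measure its pose and the press accurately.

Run:
```python
from h import *
crop("w7",240,185,330,335,5,"c7");crop("t7",170,130,290,270,5,"c8")
```

```text
(no output)
```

View pics/c7.png

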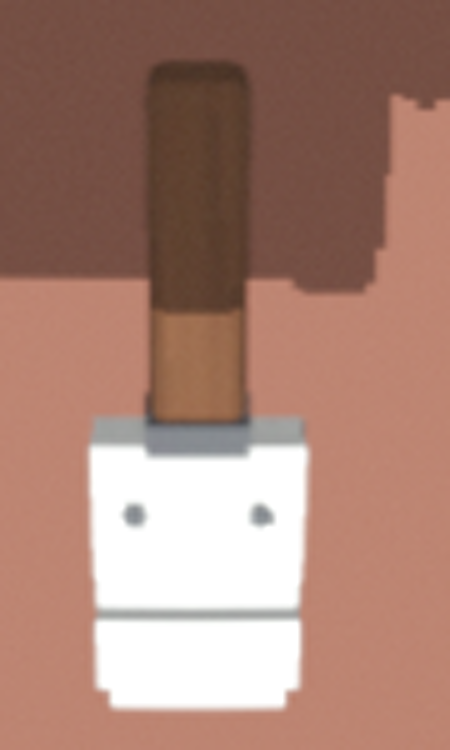

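View pics/c8.png

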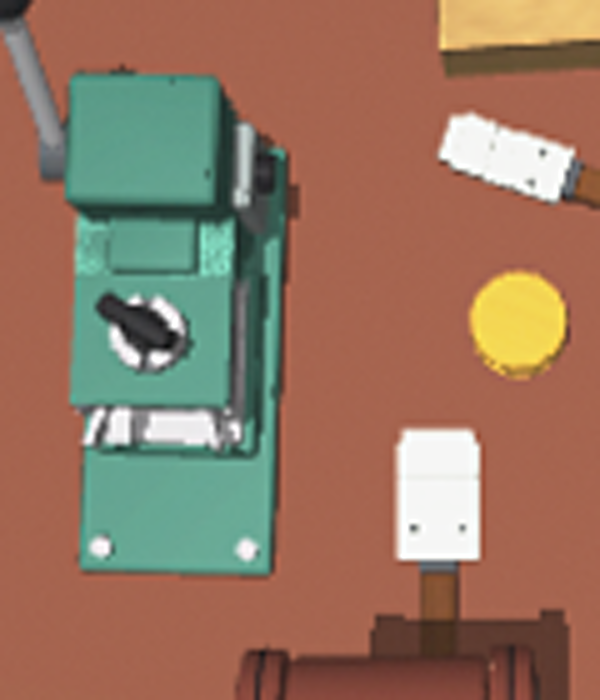

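The press seems turned by about -1.5 to -2°. I'll take a closer wrist look from above it to get its yaw and mouth position accurately.

```bash
python3 -W ignore - <<'E'
from h import *
im,d,K,T=load("w7")
p=lambda X,Y:((X+.5)/5-.5+240,(Y+.5)/5-.5+185)
for n,X,Y,z in[('hl',90,443,.014),('hr',307,443,.014),('nl',110,708,.012),('nr',287,708,.012),('b1',148,80,.02),('b1r',249,80,.02),('b2',151,400,.02),('b2r',247,400,.02),('end',199,68,.019)]:print(n,fatz(*p(X,Y),z,K,T).round(4))
im,d,K,T=load("t7")
p=lambda X,Y:((X+.5)/5-.5+170,(Y+.5)/5-.5+130)
for n,X,Y,z in[('hl',397,560,.014),('hr',480,560,.014),('nl',403,430,.012),('nr',473,430,.012)]:print(n,atz(*p(X,Y),z,K,T).round(4))
movep((.57,.12,.33),rpy(down(0)));hold(.15)
snap("wrist","w9");print(observe()['time_s'])
E
```

```text
hl [0.5102 0.0567 0.014 ]
hr [0.5103 0.1069 0.014 ]
nl [0.5915 0.059  0.012 ]
nr [0.5916 0.1045 0.012 ]
b1 [0.4204 0.0714 0.02  ]
b1r [0.4204 0.0923 0.02  ]
b2 [0.4954 0.0711 0.02  ]
b2r [0.4955 0.0926 0.02  ]
end [0.4181 0.0819 0.019 ]
hl [0.5103 0.106  0.014 ]
hr [0.51   0.0543 0.014 ]
nl [0.5918 0.1025 0.012 ]
nr [0.5916 0.0586 0.012 ]
26.4833
```

View pics/w9.png

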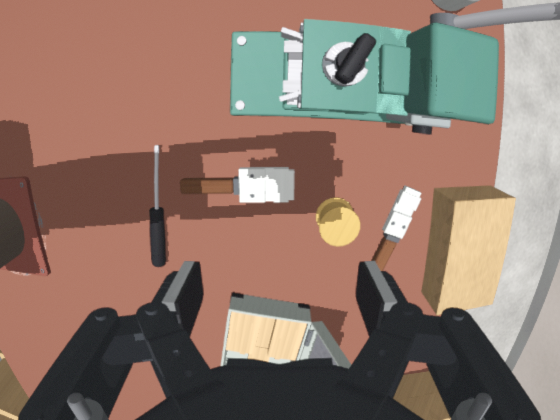

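```bash
python3 -W ignore - <<'E'
from h import *
crop("w9",225,10,385,130,5,"c9")
E
```

```text
(no output)
```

View pics/c9.png

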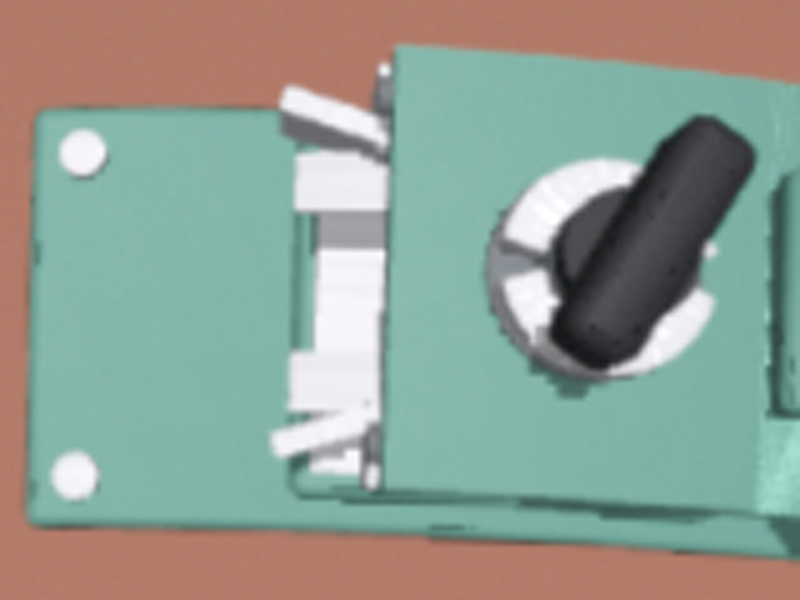

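```bash
python3 -W ignore - <<'E'
from h import *
im,d,K,T=load("w9")
p=lambda X,Y:((X+.5)/5-.5+225,(Y+.5)/5-.5+10)
Q={}
for n,X,Y,z in[('hA',397,45,.15),('hB',383,490,.15),('hC',790,82,.15),('hD',755,512,.15),('bA',38,110,.022),('bB',28,525,.022),('bC',440,540,.022),('bolt1',83,153,.026),('bolt2',75,476,.026),('lU0',297,152,.115),('lU1',297,210,.115),('lL0',291,352,.115),('lL1',290,410,.115),('kn1',705,132,.213),('kn2',600,345,.213)]:
    Q[n]=fatz(*p(X,Y),z,K,T);print(n,Q[n].round(4))
dep=lambda X,Y: d[int(p(X,Y)[1]+.5),int(p(X,Y)[0]+.5)]
def dw(X,Y):
    u,v=p(X,Y);r=fray(u,v,K);return T[:3,:3]@(r/r[2]*dep(X,Y))+T[:3,3]
for n in[(660,240),(500,100),(450,450),(340,180),(330,380),(150,300),(83,153),(75,476),(345,300)]:print(n,dw(*n).round(4))
ang=lambda a,b:np.degrees(np.arctan2(*(Q[b]-Q[a])[1::-1]))
print('front',ang('hB','hA')-90,'sides',ang('hA','hC'),ang('hB','hD'),'base',ang('bB','bA')-90,ang('bB','bC'),'bolts',ang('bolt2','bolt1')-90,'ledge',ang('lL1','lU0')-90,'knob',ang('kn2','kn1')-60.2)
print((Q['hA']+Q['hB'])/2,(Q['kn1']+Q['kn2'])/2,(Q['lU1']+Q['lL0'])/2,(Q['bolt1']+Q['bolt2'])/2)
E
```

```text
hA [0.5943 0.2868 0.15  ]
hB [0.5917 0.1966 0.15  ]
hC [0.6736 0.2848 0.15  ]
hD [0.6671 0.1948 0.15  ]
bA [0.5065 0.3027 0.022 ]
bB [0.5029 0.1856 0.022 ]
bC [0.6162 0.1809 0.022 ]
bolt1 [0.5194 0.2888 0.026 ]
bolt2 [0.5167 0.1989 0.026 ]
lU0 [0.5754 0.2709 0.115 ]
lU1 [0.5754 0.2578 0.115 ]
lL0 [0.5741 0.2262 0.115 ]
lL1 [0.5739 0.2134 0.115 ]
kn1 [0.6388 0.2585 0.213 ]
kn2 [0.6217 0.222  0.213 ]
(660, 240) [0.6312 0.2397 0.2137]
(500, 100) [0.6144 0.2761 0.1495]
(450, 450) [0.6047 0.2048 0.1507]
(340, 180) [0.5847 0.2648 0.1142]
(330, 380) [0.5826 0.2202 0.1134]
(150, 300) [0.5371 0.2474 0.0216]
(83, 153) [0.5192 0.289  0.025 ]
(75, 476) [0.5167 0.1989 0.0258]
(345, 300) [0.5881 0.2432 0.0607]
front -1.6449750686580131 sides -1.3989878650203091 -1.3332340468620192 base -1.7557474984776462 -2.3783961805136573 bolts -1.7058696687306565 ledge -1.4883242044452487 knob 4.668400013222993
[0.59299916 0.24168493 0.15      ] [0.63027284 0.24023315 0.213     ] [0.57476848 0.24198725 0.115     ] [0.51801909 0.24385511 0.026     ]
```

The press yaw is about -1.6°, with mouth midline at (0.593, 0.2417). The holder lies at (0.551, 0.0815), yaw ~0. Next I'll grip the handle and bring it to the pre-insert pose.

```bash
cat > ins.py <<'E'
from h import *
yw=-0.028
Mo=np.array([.593,.2417,0]);dx=np.array([np.cos(yw),np.sin(yw),0])
o2=rpy(down(np.pi/2));o3=rpy(down(np.pi/2+yw))
def tcp(inside,z): return Mo+dx*(inside-.090)+np.array([0,0,z])
E
python3 -W ignore - <<'E'
from ins import *
gripper_to(.06,110)
movep((.461,.0815,.10),o2)
move_l((.461,.0815,.002),.12,max_force=10)
gripper_to(.0,110);s=observe();print(s['opening'],s['eef_pos'],s['ft_force'],s['time_s'])
move_l((.461,.0815,.12),.12)
movep(tcp(-.083,.1195),o3);hold(.1)
s=observe();print(s['opening'],s['eef_pos'],s['ft_force'],s['time_s'])
snap("wrist","w10");snap("scene","s10")
E
```

```text
0.01949614325718709 [0.46187361 0.08143927 0.00312493] [-1.01721027 -1.34904363  6.26060889] 29.65
0.019271687385276008 [0.42021507 0.24575772 0.11910249] [-0.13165515  0.22747345 -2.26935499] 31.6
```

View pics/w10.png

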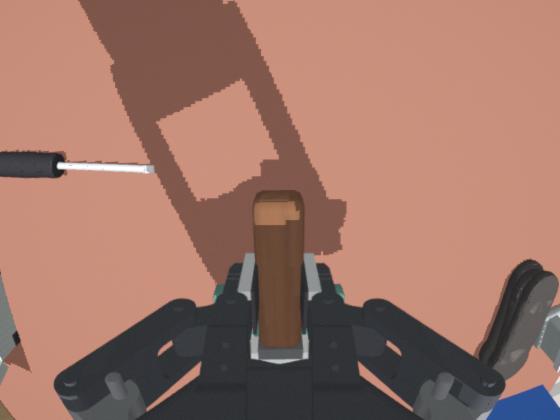

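View pics/s10.png

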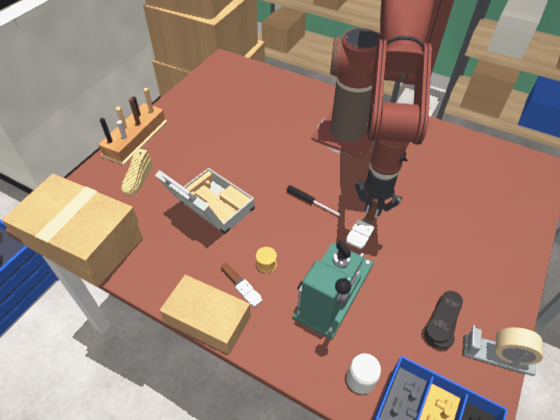

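```bash
python3 -W ignore - <<'E'
from ins import *
im,d,K,T=load("s10");P=cloud(d,K,T)
crop("s10",320,200,400,280,8,"c10")
m=(im.min(-1)>170);v,u=np.mgrid[:420,:560];m&=(u>335)&(u<380)&(v>215)&(v<255)&(d>0)
q=P[m];q=q[(q[:,2]>.11)&(q[:,2]<.15)]
print(len(q),q.mean(0),q.min(0),q.max(0))
A=np.c_[q[:,0]-q[:,0].mean(),q[:,1]-q[:,1].mean(),np.ones(len(q))]
for _ in range(3):
    c=np.linalg.lstsq(A,q[:,2],rcond=None)[0];r=q[:,2]-A@c;k=abs(r)<2.5*r.std();A,q=A[k],q[k]
print(c,r.std())
E
```

```text
422 [0.5129888  0.24568998 0.12846037] [0.47013873 0.21825878 0.11929942] [0.57596612 0.27940731 0.13859656]
[-0.03166852 -0.02548265  0.12847012] 0.002810091428047481
```

View pics/c10.png

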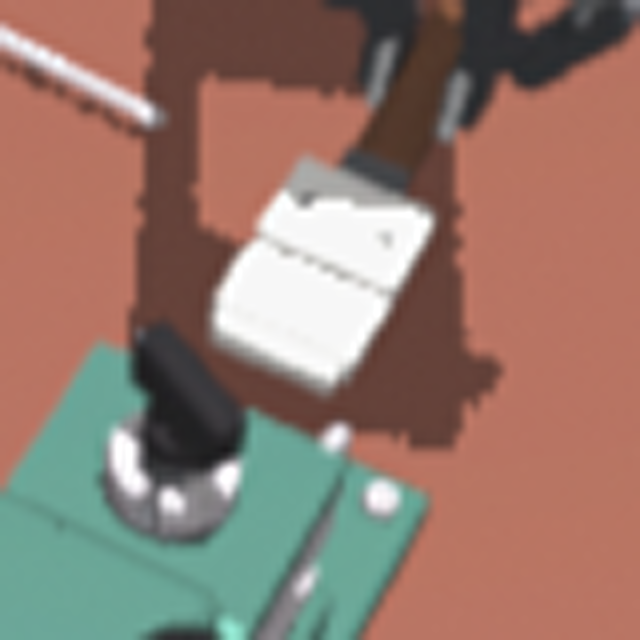

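```bash
python3 -W ignore - <<'E'
from ins import *
move_l(tcp(-.08,.1208),.05)
for a in(-.045,-.02,.0,.02,.032):
    b=move_l(tcp(a,.1208),.06,max_force=15);s=observe();print(a,b,s['eef_pos'].round(4),s['ft_force'].round(1),s['torque'].round(2),s['time_s'])
    if b:break
snap("scene","s11");snap("wrist","w11");crop("s11",290,190,400,290,7,"c11")
E
```

```text
-0.045 False [0.4578 0.2454 0.1205] [ 0.4  0.3 -2.7] [0.04 0.17 0.01] 32.6833
-0.02 True [0.4699 0.2445 0.1194] [-2.3 -0.7  1.4] [-0.1   0.08 -0.08] 33.0083
```

View pics/c11.png

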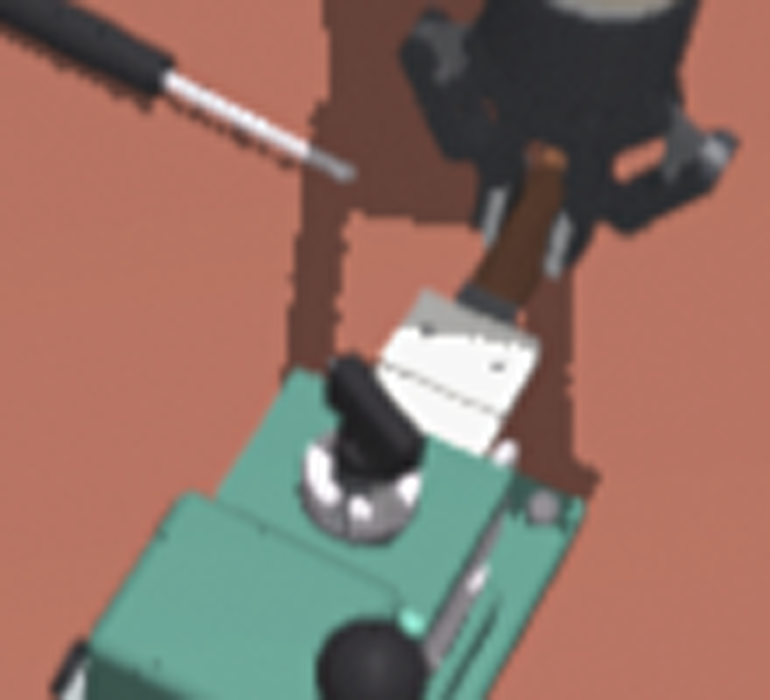

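```bash
python3 -W ignore - <<'E'
from ins import *
def st(t,b=None):
    s=observe();print(t,b,s['eef_pos'].round(4),s['ft_force'].round(1),s['torque'].round(2),round(s['time_s'],2))
s=observe()
a=(s['eef_pos']-Mo)@dx+.09;print(a)
move_l(tcp(a-.002,.1208),.04);st('back')
move_l(tcp(a-.002,.1222),.04);st('up')
b=move_l(tcp(a+.012,.1222),.04,max_force=20);st('fwd',b)
im,d,K,T=load("s11");P=cloud(d,K,T)
for (X,Y) in[(400,345),(520,350),(395,365),(510,400),(450,400),(470,440),(430,380),(440,320)]:
    u,v=round(X/7+290),round(Y/7+190);print(X,Y,P[v,u].round(4))
E
```

```text
-0.03322970981677925
back None [0.4677 0.2453 0.1207] [-0.8  1.  -2.2] [ 0.01  0.16 -0.03] 33.36
up None [0.4677 0.2452 0.1221] [ 0.2  0.  -3.4] [-0.03  0.15  0.  ] 33.61
fwd True [0.47   0.2444 0.1203] [-3.9 -0.1  2. ] [ 0.03 -0.03  0.06] 33.88
400 345 [0.5436 0.222  0.1286]
520 350 [0.5269 0.264  0.1328]
395 365 [0.5514 0.223  0.1248]
510 400 [0.4548 0.2533 0.0016]
450 400 [0.5557 0.2484 0.1246]
470 440 [0.572  0.2634 0.1278]
430 380 [0.5531 0.238  0.128 ]
440 320 [0.5288 0.2328 0.1321]
```

```bash
python3 -W ignore - <<'E'
from ins import *
def st(t,b=None):
    s=observe();print(t,b,s['eef_pos'].round(4),s['ft_force'].round(1),s['torque'].round(2),round(s['time_s'],2))
move_l(tcp(-.035,.1205),.04);hold(.15);st('back')
move_l(tcp(-.033,.1205),.04);hold(.1);st('1')
move_l(tcp(-.031,.1205),.04);hold(.1);st('2')
snap("wrist","w12");snap("top","t12");crop("t12",170,130,290,270,5,"c12")
E
```

```text
back None [0.4685 0.2453 0.1208] [0.4 0.3 0.7] [ 0.04 -0.49 -0.02] 34.28
1 None [0.4697 0.2452 0.1205] [-2.2  0.5  2.3] [0.08 0.1  0.03] 34.63
2 None [0.47   0.245  0.1199] [-9.3 -0.3  5.1] [0.05 0.81 0.13] 34.98
```

View pics/c12.png

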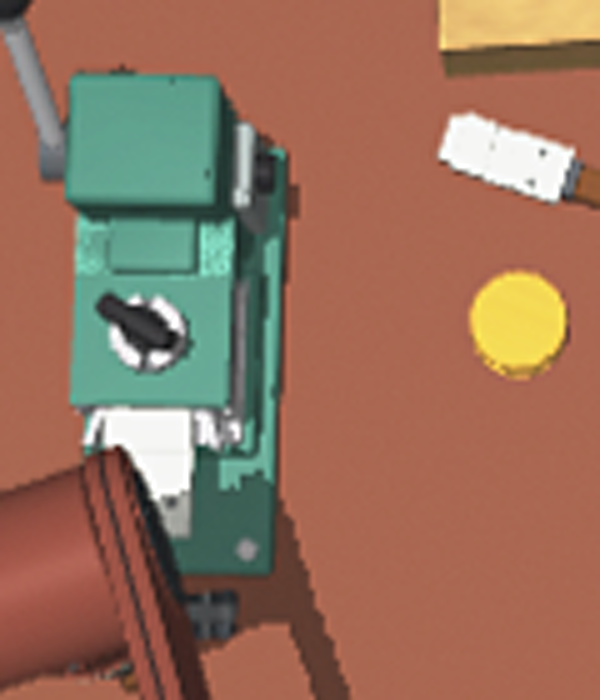

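View pics/w12.png

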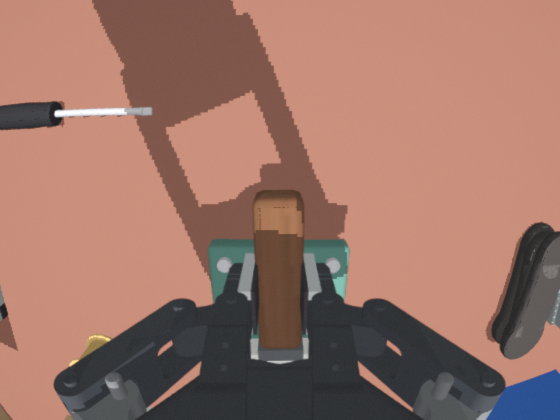

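Run:
```python
from h import *
crop("t12",180,200,230,245,16,"c13");crop("t7",180,200,230,245,16,"c14")
```

```text
(no output)
```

View pics/c13.png

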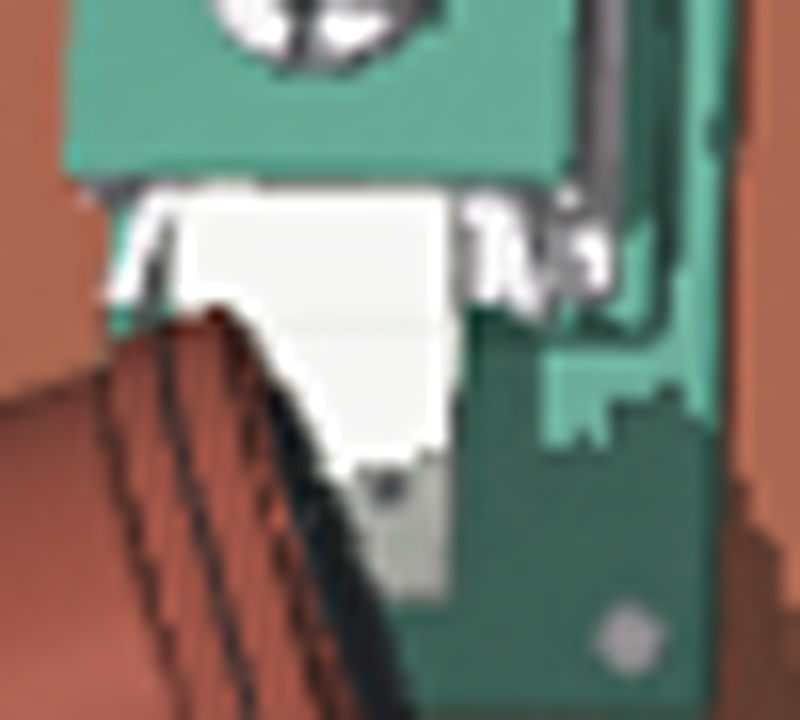

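View pics/c14.png

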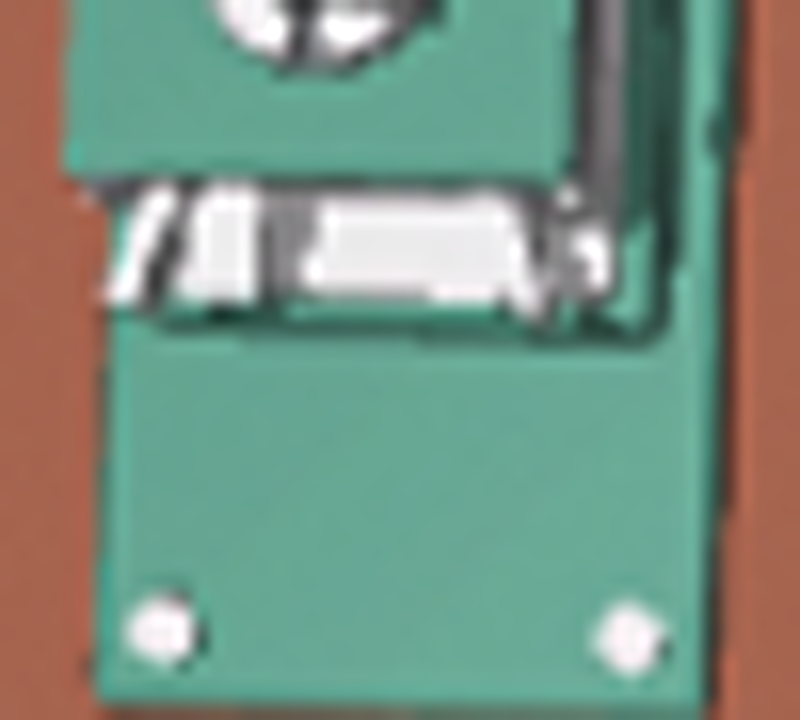

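The zoomed top view shows the plate's left edge (column 180) against the +y guide, with a gap on the right (450 to ~512). It sits about 3 mm too far +y and is yawed about 1° less than the press. I'll back off, correct and re-check.

```bash
cat >> ins.py <<'E'
def st(t,b=None):
    s=observe();print(t,b,s['eef_pos'].round(4),s['ft_force'].round(1),s['torque'].round(2),round(s['time_s'],2))
dy=np.array([-dx[1],dx[0],0])
def tgt(inside,z,off): return tcp(inside,z)+dy*off
E
python3 -W ignore - <<'E'
from ins import *
move_l(tcp(-.045,.1208),.06)
o4=rpy(down(np.pi/2+yw-.015))
move_l(tgt(-.045,.1208,-.0012),.03,rotation=o4);hold(.1);st('x')
snap("top","t15");crop("t15",180,200,230,245,16,"c15")
E
```

```text
x None [0.458  0.2442 0.1207] [-0.1  0.3 -1.9] [ 0.04  0.22 -0.06] 35.82
```

View pics/c15.png

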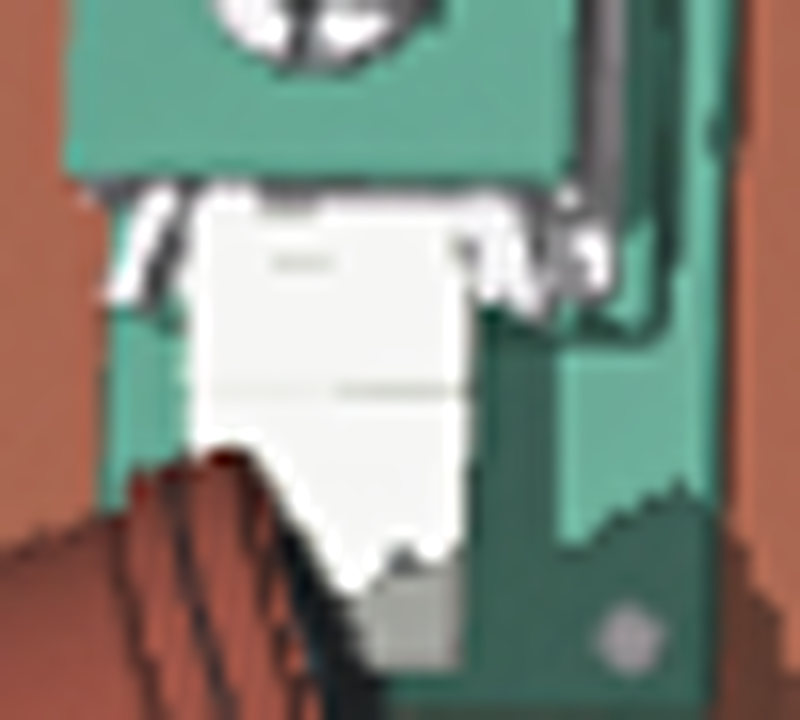

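The plate is now centred on the slide (centre column ~331 against 332 expected). I'll insert.

```bash
python3 -W ignore - <<'E'
from ins import *
o4=rpy(down(np.pi/2+yw-.015))
for a in(-.03,-.02,.0,.02,.032,.04):
    b=move_l(tgt(a,.1208,-.0012),.06,max_force=18);st(a,b)
    if b:break
E
```

```text
-0.03 False [0.4736 0.2438 0.1208] [ 0.8  0.1 -1.8] [-0.04  0.12 -0.05] 36.27
-0.02 False [0.4834 0.2435 0.1208] [ 0.5  0.4 -2.4] [ 0.02  0.18 -0.  ] 36.58
0.0 False [0.5032 0.2429 0.1206] [-0.2 -0.1 -1.9] [0.06 0.04 0.03] 37.07
0.02 False [0.5232 0.2423 0.1206] [ 0.5 -0.6 -1.7] [ 0.    0.03 -0.02] 37.55
0.032 False [0.5353 0.242  0.1207] [ 0.5 -0.2 -2.4] [0.07 0.11 0.01] 37.9
0.04 True [0.5392 0.2419 0.1194] [-2.7 -0.   3.4] [ 0.1  -0.08 -0.03] 38.11
```

It reached the stop at TCP x 0.539, which is plate centre ~36 mm in, as predicted. I'll let go and check.

```bash
python3 -W ignore - <<'E'
from ins import *
gripper_to(.05,60);hold(.1);st('open')
p=observe()['eef_pos']
move_l(p+[-.02,0,.17],.3)
snap("top","t16");snap("wrist","w16");snap("scene","s16");st('up');crop("s16",290,190,400,290,7,"c16");crop("t16",170,130,290,270,5,"c17")
E
```

```text
open None [0.5381 0.2415 0.1183] [ 1.  -0.1  0.5] [ 0.01 -0.03  0.02] 38.61
up None [0.5171 0.2411 0.2858] [ 0.9 -0.9 -1.2] [-0.06 -0.01 -0.05] 39.48
```

View pics/c16.png

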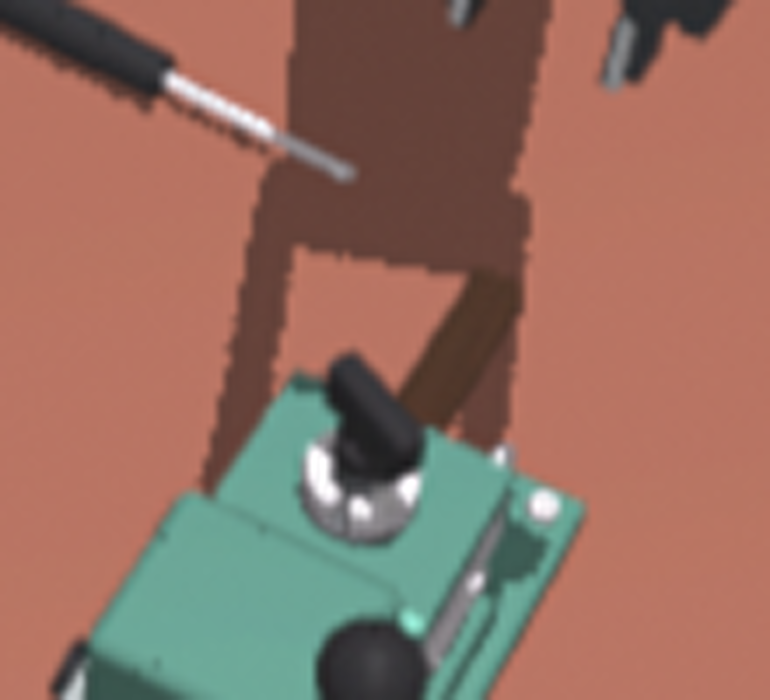

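View pics/w16.png

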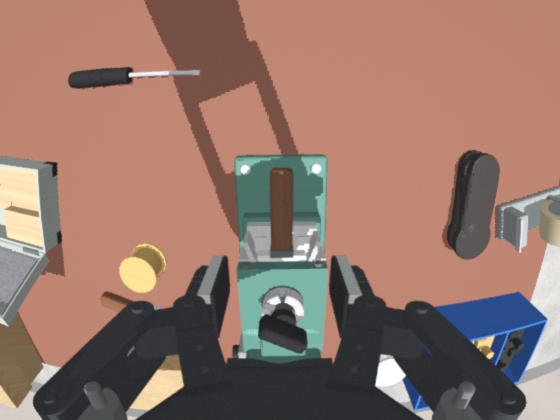

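The holder is in place. Now the knob: pinch across the bar with tool yaw ~149.5°, lift about 12 mm, turn 60° clockwise and release.

```bash
python3 -W ignore - <<'E'
from ins import *
im,d,K,T=load("w16")
print('handle end',fatz(281,170,.135,K,T))
k=np.array([.6318,.2397,0]);ok=rpy(down(np.radians(149.5)))
gripper_to(.042,50)
movep(k+[0,0,.26],ok)
print(move_l(k+[0,0,.186],.1,max_force=10))
gripper_to(0,50);st('grip');print(observe()['opening'])
b=move_l(k+[0,0,.1975],.05,max_force=30);hold(.1);st('lift',b)
snap("scene","s18")
E
```

```text
handle end [0.49805312 0.2450969  0.135     ]
False
grip None [0.6328 0.2401 0.1884] [-0.9  0.2  4.6] [-0.03  0.25 -0.05] 42.02
0.013044897780878412
lift False [0.6326 0.24   0.1967] [ 6.4  2.9 -6.9] [ 0.45 -1.3  -0.02] 42.51
```

View pics/s18.png

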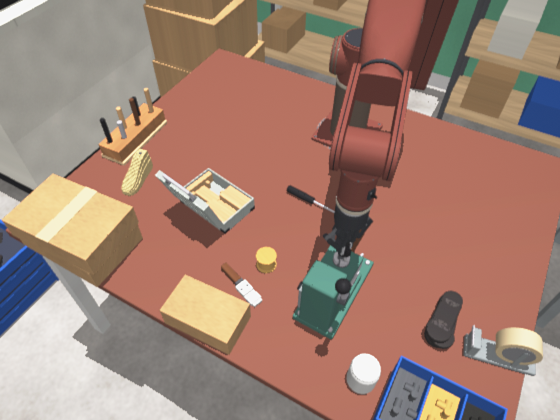

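```bash
python3 -W ignore - <<'E'
from ins import *
k=np.array([.6326,.2400,0])
b=move_l(k+[0,0,.2005],.05,max_force=25);hold(.1);st('lift2',b)
for a in(130,110,88.4):
    movep(k+[0,0,.2005],rpy(down(np.radians(a))));st(a)
hold(.1);snap("wrist","w19");snap("top","t19")
E
```

```text
lift2 False [0.6327 0.24   0.1995] [ 5.7  2.1 -8.5] [ 0.31 -1.03  0.  ] 42.91
130 None [0.6329 0.2398 0.1996] [ 5.7  1.5 -7.7] [ 0.16 -1.15  0.01] 43.33
110 None [0.633  0.2395 0.1996] [ 6.6  0.4 -7.3] [ 0.05 -1.24  0.01] 43.76
88.4 None [0.6331 0.2391 0.1996] [ 5.7 -0.3 -7.5] [-0.14 -1.19 -0.  ] 44.21
```

View pics/w19.png

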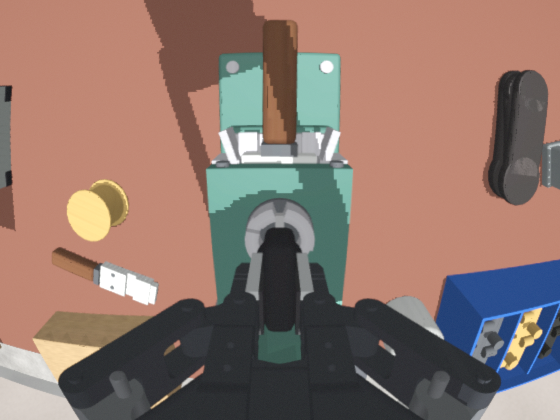

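The bar is now in line with the slide, held up. I'll release it, let it drop, retreat and check.

```bash
python3 -W ignore - <<'E'
from ins import *
gripper_to(.042,50);hold(.25);st('open')
p=observe()['eef_pos']
move_l(p+[0,0,.09],.2)
movep((.45,.05,.32),o2);hold(.1)
snap("top","t20");snap("scene","s20");st('end')
im,d,K,T=load("t20");P=cloud(d,K,T);v,u=np.mgrid[:420,:560]
m=(u>180)&(u<220)&(v>183)&(v<212)&(P[...,2]>.165)&(P[...,2]<.25)&(im.max(-1)<70)
q=P[m];print(len(q),np.percentile(q[:,2],[10,50,90]),q.mean(0),cv2.minAreaRect(q[:,:2].astype(np.float32)))
m=(u>315)&(u<420)&(v>160)&(v<240)&(P[...,2]>.18)&(P[...,2]<.3);print('lid top',P[m][:,2].max() if m.any() else None, P[m].mean(0))
crop("t20",170,130,290,270,5,"c20")
E
```

```text
open None [0.6326 0.24   0.2006] [-0.3 -1.  -0.6] [ 0.02 -0.01 -0.04] 45.05
end None [0.4505 0.0505 0.3197] [-0.4 -0.1  0.1] [-0.01 -0.   -0.02] 46.88
102 [0.18559245 0.20393788 0.20759016] [0.63075593 0.23728984 0.20064115] ((0.6309189200401306, 0.2370697408914566), (0.0440058708190918, 0.017018957063555717), 1.8498210906982422)
lid top 0.22053180132238115 [ 0.65833998 -0.25128609  0.20085922]
```

View pics/c20.png

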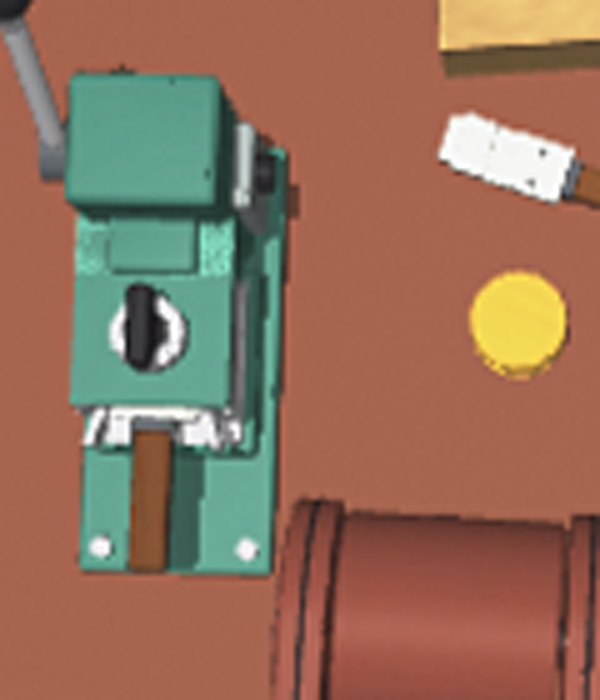

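View pics/s20.png

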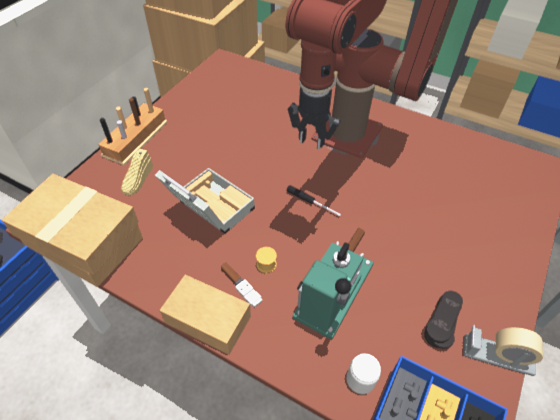

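```bash
python3 -W ignore - <<'E'
from ins import *
for n,lo in(("top0",.203),("t7",.203),("t20",.193)):
    im,d,K,T=load(n);P=cloud(d,K,T);v,u=np.mgrid[:420,:560]
    m=(u>185)&(u<215)&(v>185)&(v<206)&(P[...,2]>.195)&(P[...,2]<.235)&(im.max(-1)<80)
    z=P[m][:,2];h=(u>186)&(u<214)&(v>200)&(v<210)&(abs(P[...,2]-.15)<.008)
    print(n,len(z),np.percentile(z,[10,25,50,75,90]).round(4),'head',np.median(P[h][:,2]))
for i in range(3):
    c=get_calibration("top");im,d=get_image("top");P=cloud(d,c["intrinsics"],c["world_from_camera"]);m=(u>185)&(u<215)&(v>185)&(v<206)&(P[...,2]>.195)&(P[...,2]<.235)&(im.max(-1)<80);print(np.percentile(P[m][:,2],[10,25,50,75,90]).round(4))
E
```

```text
top0 82 [0.2074 0.2107 0.2128 0.2158 0.2173] head 0.15128127571386651
t7 83 [0.2064 0.2108 0.2133 0.2161 0.2173] head 0.15094089249181086
t20 84 [0.2007 0.203  0.2047 0.2061 0.2079] head 0.15064574512521234
[0.1986 0.2012 0.2037 0.206  0.2078]
[0.1981 0.2015 0.2046 0.2067 0.2089]
[0.1996 0.2021 0.2038 0.2059 0.2083]
```

```bash
python3 -W ignore - <<'E'
from ins import *
movep((.5171,.2411,.2858),rpy(down(np.pi/2+yw-.015)));hold(.2)
snap("wrist","w21");st('v')
for n in("w16","w21"):
    im,d,K,T=load(n);v,u=np.mgrid[:420,:560]
    dxx,dyy=u-K[0,2],v-K[1,2];r=np.hypot(dxx,dyy);th=r/K[0,0];t=np.tan(th)
    P=np.stack([dxx/r*t*d,dyy/r*t*d,d],-1)@T[:3,:3].T+T[:3,3]
    m=(u>255)&(u<315)&(v>300)&(v<355)&(im.max(-1)<75)&(P[...,2]>.19)&(P[...,2]<.23)&(abs(P[...,0]-.632)<.026)
    z=P[m][:,2];print(n,len(z),np.percentile(z,[25,50,75,90]).round(4));
    h=(abs(P[...,2]-.15)<.01)&(u>240)&(u<325)&(v>262)&(v<285);print(np.median(P[h][:,2]))
crop("w21",220,150,350,370,3,"c21")
E
```

```text
v None [0.5175 0.2398 0.2866] [-0.5  0.6 -0.7] [ 0.06  0.02 -0.03] 48.12
w16 1153 [0.2005 0.2091 0.2126 0.2133]
0.1495347875389771
w21 630 [0.2016 0.2031 0.2038 0.2044]
0.14960216134818272
```

View pics/c21.png

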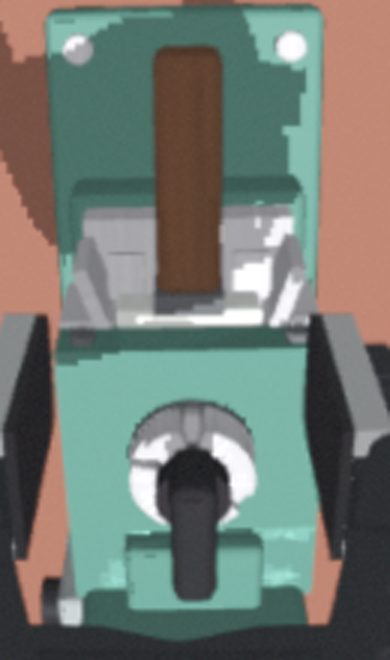

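The knob top is at 0.2035, about 9.5 mm below its parked height, so the pin is down in the groove rather than 5 mm up on the plate. The bar is in line and the lid is open. I'll retreat and hand in.

```bash
python3 -W ignore - <<'E'
from ins import *
movep((.45,.05,.35),o2);hold(.2);st('x')
job_done()
E
```

```text
x None [0.4501 0.0509 0.3492] [ 0.5 -0.1  0.3] [-0.01  0.08 -0.04] 49.17
the job is handed in; nothing more can be done
```

The holder is in the press and locked, and the job was handed in at about 49 s. I swung the lid back onto its stop and lifted the holder out by its plate. After laying it flat to change grip, I slid it in by the handle, then lifted the T knob, turned it 60° clockwise and let it drop.

**Insertion:** the first try jammed about 7 mm inside the mouth. A zoomed top view showed the plate about 3 mm too far to +y and about 1° off in yaw. I backed off, corrected both, and it then slid to the stop without resistance.

**Last checks:**
- **Holder:** the arm met the stop with the plate centre about 36 mm inside the mouth. After release, the handle end measured x = 0.498 m, against about 0.499 m expected.
- **Knob:** its bar is in line with the slide. The wrist camera put its top about 9.5 mm below the parked height. The top camera gave 8–9.5 mm; its depth is noisier. Both point to the pin being down in the groove, since a pin stopped on the plate would show only about 5 mm.
- **Lid:** it is lying back and open in the last scene picture. I could not read its angle directly.
- **Other things on the bench:** none looked moved in the pictures, though I did not re-measure their positions.
- **Contact:** the gripper was clear of everything at hand-in.

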